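# Lay out the longboard's drive parts in their holders

## Task

Put each of the four drive parts lying about on the bench into the white holder whose recess matches its outline: the skateboard wheel, the toothed pulley, the battery pack and the motor controller. Set each one down gently, the same way up as it lies now, so that it rests flat on the recess floor inside the rim, lengthwise along the recess if it is rectangular. Leave the mug and the multimeter where they are.

Things in the scene. Friction and masses are not known exactly. Their poses are not given: they have to be found in the camera images.
- wheel_center (a point): Skateboard wheel lying flat (axle upright): black cylinder 62 mm in diameter, 44 mm high, edges bevelled 6 mm, grey hub and steel bearing on top, about 160 g. It is loose and starts standing upright on the flat work surface, at any yaw; z axis up. This point is its centre, 22 mm above its underside.
- pulley_center (a point): Toothed drive pulley, a small aluminium cylinder 36 mm in diameter over its flanges (34 mm body), 34 mm high, standing with its bore upright, about 80 g. It is loose and starts standing upright on the flat work surface, at any yaw; z axis up. This point is its centre, 17 mm above its underside.
- battery_center (a point): Battery pack: black block with two grey bands and a small yellow connector on top, 116 mm (its x axis) x 46 mm (y) x 40 mm high, about 420 g. It is loose and starts standing upright on the flat work surface, at any yaw; z axis up. This point is its centre, 20 mm above its underside.
- controller_center (a point): Motor controller: aluminium block with dark cooling grooves on top, 70 mm (its x axis) x 42 mm (y) x 36 mm high, about 200 g. It is loose and starts standing upright on the flat work surface, at any yaw; z axis up. This point is its centre, 18 mm above its underside.
- wheel_holder_floor (a point): Large round holder for the wheel: shallow recess 80 mm in diameter. Fixed, white, with a thin brown cork lining on the recess floor. The rim is 6 mm wide and its top is 4 mm above the recess floor, which is 2 mm above the work surface. This point is the centre of the recess floor; z axis up.
- pulley_holder_floor (a point): Small round holder for the pulley: shallow recess 52 mm in diameter. Fixed, white, with a thin brown cork lining on the recess floor. The rim is 6 mm wide and its top is 4 mm above the recess floor, which is 2 mm above the work surface. This point is the centre of the recess floor; z axis up.
- battery_holder_floor (a point): Long rectangular holder for the battery pack: shallow recess 134 mm (x axis) x 64 mm (y). Fixed, white, with a thin brown cork lining on the recess floor. The rim is 6 mm wide and its top is 4 mm above the recess floor, which is 2 mm above the work surface. This point is the centre of the recess floor; z axis up.
- controller_holder_floor (a point): Short rectangular holder for the motor controller: shallow recess 88 mm (x axis) x 60 mm (y). Fixed, white, with a thin brown cork lining on the recess floor. The rim is 6 mm wide and its top is 4 mm above the recess floor, which is 2 mm above the work surface. This point is the centre of the recess floor; z axis up.
- mug_center (a point): Bystander: white coffee mug, 82 mm in diameter, 95 mm high, handle on one side, standing left of the work. To be left alone. This point is its centre, 47 mm up.
- multimeter_center (a point): Bystander: orange and black hand multimeter lying flat right of the work, 75 mm (x axis) x 150 mm (y) x 34 mm high. To be left alone. This point is its centre.
Not all that is in view belongs to the job. There is more than one size of the part that bears wheel_center; the job needs the largest.

How it is judged:
By the outcome, as a careful person would: the job done as asked, in the order asked, and still so for the second after the job is handed in, with the robot touching nothing.
It also fails if it takes over 115 s, if anything falls off the work surface, if the arm or the gripper's body presses on something with over 40 N, if the wrist force passes 120 N, or if a joint passes its speed limit or range.

## Robot

A 6-joint arm with a two-finger parallel gripper is mounted at the origin on the work surface. World frame = base frame: x ahead of the robot, y to its left, z up, the work surface at z = 0. Lengths are in m, angles in rad, forces in N, time in s.
With the tool pointing down it reaches from about 0.325 to 0.85 m from the base axis. Payload 4.4 kg.
Tool frame: the origin (TCP) lies midway between the tips of the shut fingers; the grasp point (between the pads) lies 19 mm behind it (pinch_z is the distance from the TCP to the grasp point, in m); z points along the fingers, y is the line along which they close (so a half turn about z gives the same grasp; the last joint's range is limited). The gripper opens to 94 mm and grips with 3 to 60 N. Pads are 16 mm wide; open, the fingers measure 119 mm over their backs; the gripper's body (75 mm by 177 mm) begins 78 mm behind the grasp point.
Start: joints at [-1.482, 0.207, 1.542, -0, 1.393, -0.15], TCP at [0.137, -0.559, 0.205] pointing down, gripper open.
Joint ranges: [-2.73, 2.73], [-0.86, 2.22], [0.23, 2.46], [-1.11, 4.25], [0.08, 2.63], [-2.82, 2.82]. Speed limits (rad/s): [2.79, 2.79, 3.14, 3.14, 3.14, 3.14].

## Interface

Orientations are given as a unit quaternion [x, y, z, w].
In Python, from workcell import get_obs, grab_frame, calibration, finish_job, pinch_z gives the robot as it stands. The module is installed in compiled form; this text tells all that it offers.
- The arm moves only by the shell command python3 -m crank 'ROWS' [FORCE]. ROWS is JSON, a list of rows, each a list of 7 numbers: the turn, a rotation vector about the tool's x, y, z in rad, then the shift along the tool's x, y, z in m, then the closure, from 0 (fully open) to 1 (shut). A call has 1 to 10 rows; each row shifts and turns the commanded pose from where the row before left it, along the tool's axes as they then stand; what a row does not reach is not made up. A row lasts 1/8 s, in which the tool goes at most 62.5 mm and 10.7 degrees, less where a joint would pass 70% of its speed; a pose out of reach is approached as far as the arm can. A call is refused whole if a number of a shift passes 0.0625 or a number of a turn 0.188, either way. A call with a gripper value outside its range is refused whole. The fingers move at their own pace and stop on an object; FORCE is the grip in N (left out, the last holds). Time passes only in rows, so rows that do not move let the fingers close. It gives the time, the measured TCP pose, the force, the opening and the grip force at its end, in the units of the state.
- get_obs(): the state, without advancing time (a new reading comes with each control period).
- grab_frame(name): name is "scene" or "top" or "wrist"; returns (picture, depth): 400x640x3 uint8, red, green, blue; 400x640 float32, m along the optical axis (not along the pixel's ray), 0 where there is no reading.
- calibration(name): a dict with "vfov" (degrees; the focal length in pixels is half the picture's height over the tangent of half this angle, whatever the lens; pixels are square), "cx", "cy" (the principal point, pixels), "R" (3x3) and "t" (3): a world point X has camera coordinates R X + t; the wrist camera has in their place "hand_eye" (4x4, takes a point from camera to tool coordinates, whose origin is the TCP and whose axes are the flange's). Camera axes: x right, y down, z forward; pixel columns grow to the right and rows downward; lengths in m; the calibration is good to about 2 mm. A picture is of the moment at which its call begins: read the wrist's pose just before it. calibration takes no time and is no camera call.
- finish_job(): hands the job in; it is judged then, once.
The state is a dict: "time_s": time; "qpos": joint angles; "joint_vel": joint speeds; "tau": joint torques, N m; "ee_pos": TCP position; "tool_rot": TCP orientation; "force": force on the tool from outside, world axes, zero at the start; "torque": the same for the moment, N m; "grip_width": finger opening in m; "grip_force": force on a finger pad.
Only numpy, scipy, OpenCV 4.12 (cv2) and the standard library are available. Lean on these libraries where they do the work, as an engineer would, in place of code of your own. Each camera call takes 0.05 s, during which the arm holds its last target. There are 200 camera calls.

## Working session

There is one attempt and no reset: what is moved stays moved. The work goes in short steps, Python scripts to look and compute and a shell command to move; the robot and the scene stay as the last step left them, time stands still between calls to the robot, and variables do not carry over. Pictures are saved under pics/ and viewed, at most 14 in all, crops included, and the job is handed in when it is done.

```bash
mkdir -p pics; ls
python3 - <<'E'
from workcell import *
import cv2,numpy as np
for n in ("top","scene"):
    p,d=grab_frame(n); np.savez(f"{n}.npz",p=p,d=d); cv2.imwrite(f"pics/{n}0.png",p[:,:,::-1]); c=calibration(n); print(n,c)
o=get_obs(); print(o['time_s'],o['ee_pos'],o['tool_rot'],pinch_z() if callable(pinch_z) else pinch_z,o['grip_width'])
E
```

```text
pics
top {'vfov': 51.23727407671655, 'cx': 323.6302311793067, 'cy': 199.07573816892497, 'R': array([[ 0.02991982, -0.99930522, -0.02222351],
       [-0.99069474, -0.02669403, -0.13345923],
       [ 0.13277327,  0.02600979, -0.9908051 ]]), 't': array([-0.00168056,  0.5007957 ,  1.16353929])}
scene {'vfov': 56.63672749996051, 'cx': 318.010307290171, 'cy': 197.23676620735856, 'R': array([[-0.31629232,  0.94863362, -0.0073092 ],
       [ 0.80290176,  0.26358295, -0.53467074],
       [-0.50528005, -0.17498082, -0.84502886]]), 't': array([ 0.16334297, -0.36156715,  1.34490085])}
0.1 [ 0.13650313 -0.55782839  0.20440839] [ 9.92819367e-01  1.19618891e-01  4.34340837e-05 -1.01161214e-03] 0.0188 0.09418381133053261
```

View pics/top0.png

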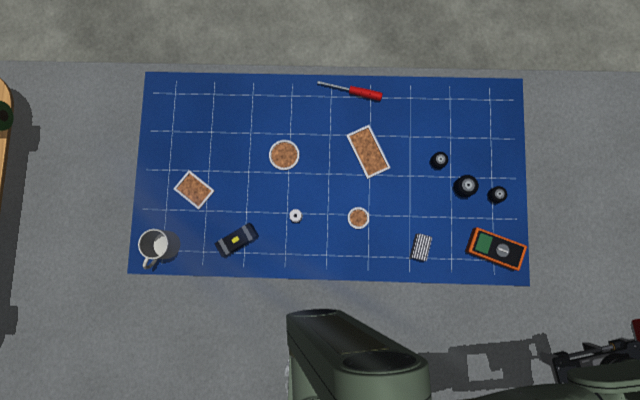

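View pics/scene0.png

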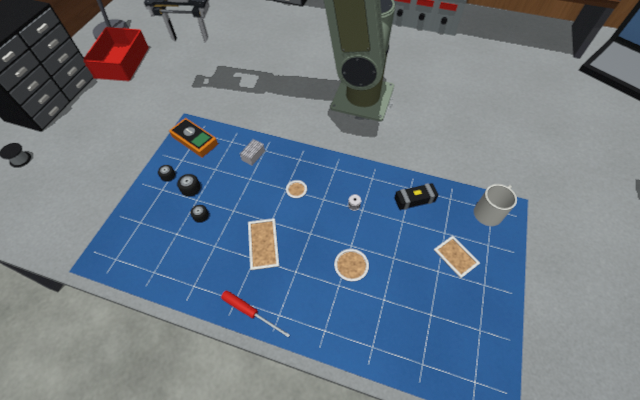

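The top view shows the big wheel at (466,186), with smaller ones at (440,160) and (498,194). The pulley is at (295,215), the battery at (237,240) and the controller at (422,248). The holders are: wheel (284,155), pulley (358,218), battery (368,152), controller (194,190). The scene view agrees.

```bash
cat > h.py <<'E'
import numpy as np,cv2
from workcell import *
from scipy.spatial.transform import Rotation as Rot
def f_of(c): return 200/np.tan(np.radians(c['vfov'])/2)
def rays(c,uv):
    uv=np.asarray(uv,float).reshape(-1,2); f=f_of(c)
    return np.c_[(uv[:,0]-c['cx'])/f,(uv[:,1]-c['cy'])/f,np.ones(len(uv))]
def pose(n,o=None):   # camera->world R,t
    c=calibration(n)
    if 'R' in c: return c,c['R'].T,-c['R'].T@c['t']
    H=np.array(c['hand_eye']); R=Rot.from_quat(o['tool_rot']).as_matrix()
    return c,R@H[:3,:3],R@H[:3,3]+o['ee_pos']
def cloud(n,d,o=None):
    c,R,t=pose(n,o); v,u=np.mgrid[0:400,0:640]
    r=rays(c,np.c_[u.ravel(),v.ravel()])*d.reshape(-1,1)
    return (r@R.T+t).reshape(400,640,3)
def onplane(n,uv,z,o=None):
    c,R,t=pose(n,o); r=rays(c,uv)@R.T
    return t+r*((z-t[2])/r[:,2])[:,None]
def rect(xy):
    (cx,cy),(w,h),a=cv2.minAreaRect((np.asarray(xy)[:,:2]*1000).astype(np.float32))
    if w<h: w,h,a=h,w,a+90
    return f"c=({cx/1000:.4f},{cy/1000:.4f}) {w:.0f}x{h:.0f} long-axis {((a+90)%180)-90:.1f}deg"
E
cat > m.py <<'E'
from h import *
for n in("top","scene"):
    z=np.load(n+".npz");p,d=z['p'],z['d'];P=cloud(n,d)
    print(n,'table z',np.median(P[...,2][(P[...,0]>.3)&(P[...,0]<.8)&(abs(P[...,1])<.5)]))
    W=(P[...,0]>.28)&(P[...,0]<.95)&(abs(P[...,1])<.65)
    # tall objects
    k,l,s,_=cv2.connectedComponentsWithStats(((P[...,2]>.015)&W&(P[...,2]<.12)).astype(np.uint8))
    for i in range(1,k):
        if s[i,4]<25: continue
        q=P[l==i]; top=q[q[:,2]>np.percentile(q[:,2],95)-.006]
        print('obj px',s[i,:2]+s[i,2:4]//2,'zmax %.3f'%np.percentile(q[:,2],95),rect(top))
    hsv=cv2.cvtColor(p,cv2.COLOR_RGB2HSV)
    m=((hsv[...,0]>5)&(hsv[...,0]<25)&(hsv[...,1]>60)&(hsv[...,2]>60)&W&(P[...,2]<.012)).astype(np.uint8)
    k,l,s,_=cv2.connectedComponentsWithStats(cv2.morphologyEx(m,cv2.MORPH_OPEN,np.ones((3,3))))
    for i in range(1,k):
        if s[i,4]<100: continue
        v,u=np.nonzero(l==i); print('cork px',s[i,:2]+s[i,2:4]//2,rect(onplane(n,np.c_[u,v],.002)))
E
python3 m.py
```

```text
top table z -0.00017008005605290144
obj px [365  93] zmax 0.027 c=(0.8271,-0.1023) 99x23 long-axis 78.3deg
obj px [439 160] zmax 0.036 c=(0.6254,-0.3192) 43x42 long-axis -66.3deg
obj px [466 186] zmax 0.046 c=(0.5494,-0.3951) 55x54 long-axis -0.5deg
obj px [497 194] zmax 0.036 c=(0.5290,-0.4851) 43x41 long-axis -88.8deg
obj px [295 216] zmax 0.036 c=(0.4511,0.0945) 32x32 long-axis 3.3deg
obj px [236 240] zmax 0.042 c=(0.3769,0.2597) 116x47 long-axis -57.2deg
obj px [158 249] zmax 0.094 c=(0.3572,0.4703) 83x80 long-axis 80.4deg
obj px [497 249] zmax 0.038 c=(0.3730,-0.4772) 149x73 long-axis 71.1deg
obj px [421 248] zmax 0.038 c=(0.3717,-0.2663) 70x42 long-axis -13.7deg
cork px [368 152] c=(0.6529,-0.1139) 132x62 long-axis 26.4deg
cork px [284 154] c=(0.6380,0.1363) 74x72 long-axis 2.2deg
cork px [194 190] c=(0.5239,0.4017) 85x58 long-axis 53.6deg
cork px [358 218] c=(0.4533,-0.0887) 47x44 long-axis -88.4deg
scene table z 0.0007612538383810485
obj px [194 137] zmax 0.039 c=(0.3740,-0.4800) 149x74 long-axis 71.2deg
obj px [252 151] zmax 0.039 c=(0.3713,-0.2684) 73x44 long-axis -15.6deg
obj px [166 172] zmax 0.036 c=(0.5295,-0.4872) 43x42 long-axis 56.0deg
obj px [189 184] zmax 0.047 c=(0.5521,-0.3955) 57x55 long-axis 74.8deg
obj px [417 195] zmax 0.043 c=(0.3764,0.2569) 116x50 long-axis -56.2deg
obj px [496 204] zmax 0.095 c=(0.3573,0.4687) 83x80 long-axis -31.1deg
obj px [355 202] zmax 0.037 c=(0.4509,0.0911) 33x31 long-axis 5.8deg
obj px [200 213] zmax 0.036 c=(0.6249,-0.3224) 43x42 long-axis -2.2deg
obj px [241 305] zmax 0.027 c=(0.8292,-0.1045) 99x23 long-axis 77.9deg
cork px [296 189] c=(0.4505,-0.0928) 44x43 long-axis 19.7deg
cork px [263 244] c=(0.6489,-0.1187) 131x62 long-axis 26.5deg
cork px [457 256] c=(0.5194,0.3979) 86x55 long-axis 53.8deg
cork px [352 265] c=(0.6327,0.1338) 73x72 long-axis -71.7deg
```

```bash
cat > plan.py <<'E'
# usage: plan.py x y z closing_deg n  -> rows (no gripper value)
import sys; from h import *
x,y,z,c=map(float,sys.argv[1:5]); n=int(sys.argv[5])
o=get_obs(); R=Rot.from_quat(o['tool_rot']); p=o['ee_pos']
a=np.radians(c); Y=np.array([np.cos(a),np.sin(a),0]); Z=np.array([0,0,-1.]); T=Rot.from_matrix(np.c_[np.cross(Y,Z),Y,Z])
rv=(R.inv()*T).as_rotvec(); d=np.array([x,y,z])-p
print('t %.1f'%o['time_s'],'pos',p.round(4),'tilt',np.round(R.as_matrix()[2,2],4),'d',d.round(4),'dist/row %.1f mm'%(1000*np.linalg.norm(d)/n),'turn/row',(rv/n).round(3))
for k in range(n): print(((R*Rot.from_rotvec(rv*k/n)).inv().apply(d/n)).round(3).tolist())
E
python3 plan.py .5505 -.3955 .12 -45 9
```

```text
t 0.1 pos [ 0.1365 -0.5578  0.2044] tilt -1.0 d [ 0.414   0.1623 -0.0844] dist/row 50.3 mm turn/row [-0.    -0.    -0.061]
[0.049, -0.007, 0.009]
[0.049, -0.004, 0.009]
[0.049, -0.001, 0.009]
[0.049, 0.002, 0.009]
[0.049, 0.005, 0.009]
[0.049, 0.008, 0.009]
[0.048, 0.011, 0.009]
[0.047, 0.014, 0.009]
[0.046, 0.017, 0.009]
```

```bash
python3 -m crank '[[0,0,-0.061,0.049,-0.007,0.009,0],[0,0,-0.061,0.049,-0.004,0.009,0],[0,0,-0.061,0.049,-0.001,0.009,0],[0,0,-0.061,0.049,0.002,0.009,0],[0,0,-0.061,0.049,0.005,0.009,0],[0,0,-0.061,0.049,0.008,0.009,0],[0,0,-0.061,0.048,0.011,0.009,0],[0,0,-0.061,0.047,0.014,0.009,0],[0,0,-0.061,0.046,0.017,0.009,0],[0,0,0,0,0,0,0]]' 25
python3 plan.py .5505 -.3955 .12 -45 1
cat > w.py <<'E'
import sys; from h import *
o=get_obs(); p,d=grab_frame("wrist"); P=cloud("wrist",d,o)
m=(d>0)&(P[...,2]>.015)&(P[...,2]<.06)&(np.linalg.norm(P[...,:2]-o['ee_pos'][:2],axis=2)<.25)
k,l,s,_=cv2.connectedComponentsWithStats(m.astype(np.uint8))
for i in range(1,k):
    if s[i,4]<150: continue
    q=P[l==i]; zt=np.percentile(q[:,2],95); top=q[q[:,2]>zt-.005]
    print('obj px',s[i,:2]+s[i,2:4]//2,s[i,4],'ztop %.3f'%zt,rect(top))
cv2.imwrite(f"pics/{sys.argv[1]}.png",p[:,:,::-1])
E
python3 w.py w1
```

```text
time_s: 1.35
ee_pos: [0.5497, -0.3912, 0.1223]
tool_rot: [0.922, 0.386, -0.0, -0.001]
force: [-0.7, -0.2, -0.6]
grip_width: 0.0938
grip_force: 0.0
t 1.4 pos [ 0.5497 -0.3912  0.1223] tilt -1.0 d [ 0.0008 -0.0043 -0.0023] dist/row 5.0 mm turn/row [-0.003 -0.001  0.008]
[-0.003, 0.004, 0.002]
obj px [327  80] 2781 ztop 0.035 c=(0.6279,-0.3210) 45x45 long-axis 8.7deg
obj px [325 207] 4037 ztop 0.046 c=(0.5527,-0.3954) 58x58 long-axis 82.1deg
obj px [ 91 236] 3879 ztop 0.037 c=(0.3738,-0.2670) 72x42 long-axis -13.7deg
obj px [375 282] 1873 ztop 0.035 c=(0.5332,-0.4840) 46x39 long-axis -43.4deg
obj px [249 365] 4271 ztop 0.038 c=(0.3817,-0.4553) 98x62 long-axis -43.1deg
```

View pics/w1.png

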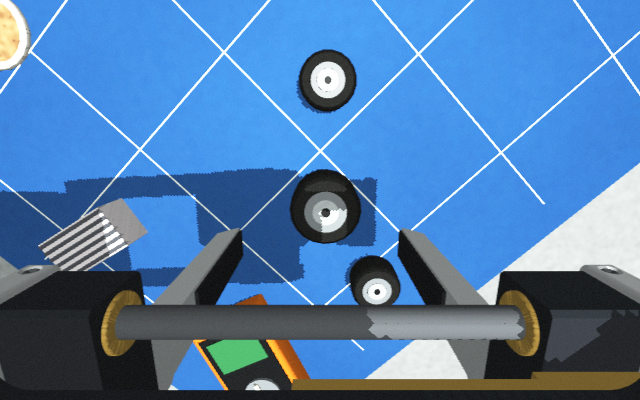

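The wheel is confirmed at (0.552, -0.3955), px (325,207), with the two smaller ones at (327,80) and (375,282) clear of the fingers. Next: descend and grasp.

```bash
python3 -m crank '[[0,0,0,-0.001,0.005,0,0],[0,0,0,0,0,0.04,0],[0,0,0,0,0,0.04,0],[0,0,0,0,0,0.02,0],[0,0,0,0,0,0.012,0],[0,0,0,0,0,0,0],[0,0,0,0,0,0,1],[0,0,0,0,0,0,1],[0,0,0,0,0,0,1],[0,0,0,0,0,0,1]]' 25
python3 plan.py .552 -.3955 .01 -45 1
```

```text
time_s: 2.65
ee_pos: [0.5508, -0.3982, 0.013]
tool_rot: [0.923, 0.384, 0.0, 0.0]
force: [-0.7, 0.2, 2.2]
grip_width: 0.0609
grip_force: 25.0
t 2.6 pos [ 0.5508 -0.3982  0.013 ] tilt -1.0 d [ 0.0012  0.0027 -0.003 ] dist/row 4.2 mm turn/row [ 0.    -0.     0.004]
[0.003, -0.001, 0.003]
```

```bash
python3 -m crank '[[0,0,0,0,0,-0.02,1],[0,0,0,0,0,-0.04,1],[0,0,0,0,0,-0.04,1]]'
python3 plan.py .633 .133 .11 -45 12
```

```text
time_s: 3.02
ee_pos: [0.5505, -0.3981, 0.1141]
tool_rot: [0.923, 0.384, -0.0, -0.0]
force: [0.8, -0.7, -1.2]
grip_width: 0.0612
grip_force: 25.0
t 3.0 pos [ 0.5505 -0.3981  0.1141] tilt -1.0 d [ 0.0825  0.5311 -0.0041] dist/row 44.8 mm turn/row [-0. -0.  0.]
[0.036, -0.026, 0.0]
[0.036, -0.026, 0.0]
[0.036, -0.026, 0.0]
[0.036, -0.026, 0.0]
[0.036, -0.026, 0.0]
[0.036, -0.026, 0.0]
[0.036, -0.026, 0.0]
[0.036, -0.026, 0.0]
[0.036, -0.026, 0.0]
[0.036, -0.026, 0.0]
[0.036, -0.026, 0.0]
[0.036, -0.026, 0.0]
```

```bash
R=1; python3 -m crank '[[0,0,0,0.036,-0.026,0,1],[0,0,0,0.036,-0.026,0,1],[0,0,0,0.036,-0.026,0,1],[0,0,0,0.036,-0.026,0,1],[0,0,0,0.036,-0.026,0,1],[0,0,0,0.036,-0.026,0,1],[0,0,0,0.036,-0.026,0,1],[0,0,0,0.036,-0.026,0,1],[0,0,0,0.036,-0.026,0,1]]' >/dev/null; python3 -m crank '[[0,0,0,0.036,-0.026,0,1],[0,0,0,0.036,-0.026,0,1],[0,0,0,0.03,-0.02,0,1],[0,0,0,0,0,0,1],[0,0,0,0,0,0,1]]'
python3 plan.py .633 .133 .11 -45 1
cat > hold.py <<'E'
import sys; from h import *
o=get_obs(); p,d=grab_frame("wrist"); P=cloud("wrist",d,o); cv2.imwrite(f"pics/{sys.argv[1]}.png",p[:,:,::-1])
hsv=cv2.cvtColor(p,cv2.COLOR_RGB2HSV)
m=((hsv[...,0]>5)&(hsv[...,0]<25)&(hsv[...,1]>40)&(hsv[...,2]>90)&(d>0)&(P[...,2]<.012)&(P[...,2]>-.01)).astype(np.uint8)
k,l,s,_=cv2.connectedComponentsWithStats(cv2.morphologyEx(m,cv2.MORPH_OPEN,np.ones((5,5))))
for i in range(1,k):
    if s[i,4]<300: continue
    v,u=np.nonzero(l==i); w=onplane("wrist",np.c_[u,v]+.0,.002,o); r=cv2.minEnclosingCircle((w[:,:2]*1000).astype(np.float32))
    print('cork px',s[i,:2]+s[i,2:4]//2,s[i,4],rect(w),'circle',np.round(r[0],1),round(r[1],1))
E
python3 hold.py h1
```

```text
time_s: 4.78
ee_pos: [0.6338, 0.1192, 0.113]
tool_rot: [0.923, 0.384, 0.0, 0.0]
force: [0.8, -0.6, -1.1]
grip_width: 0.0613
grip_force: 25.0
t 4.8 pos [0.6338 0.1192 0.113 ] tilt -1.0 d [-0.0008  0.0138 -0.003 ] dist/row 14.2 mm turn/row [0.001 0.    0.004]
[0.009, -0.01, 0.003]
cork px [13 50] 310 c=(0.5426,0.3943) 18x15 long-axis 45.2deg circle [543.6 392.8] 10.0
cork px [18 85] 827 c=(0.5223,0.3754) 42x24 long-axis 54.7deg circle [520.5 376.7] 21.6
cork px [308 184] 2046 c=(0.6386,0.1402) 77x40 long-axis -33.6deg circle [636.3 136.3] 38.6
```

View pics/h1.png

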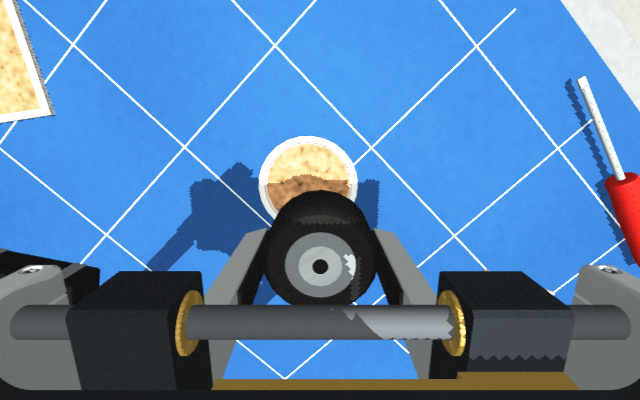

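The wheel is held at px (320,262), with its holder just ahead at px (308,180), centre (0.636, 0.136).

```bash
python3 -m crank '[[0,0,0,0.0105,-0.0105,0,1],[0,0,0,0,0,0.03,1],[0,0,0,0,0,0.03,1],[0,0,0,0,0,0.02,1],[0,0,0,0,0,0.01,1],[0,0,0,0,0,0,1],[0,0,0,0,0,0,1]]'
python3 plan.py .634 .134 .0155 -45 1
```

```text
time_s: 5.7
ee_pos: [0.6349, 0.1346, 0.0238]
tool_rot: [0.923, 0.384, 0.001, 0.0]
force: [-0.2, 0.3, -1.5]
grip_width: 0.0613
grip_force: 25.0
t 5.7 pos [0.6349 0.1346 0.0238] tilt -1.0 d [-0.0009 -0.0006 -0.0083] dist/row 8.3 mm turn/row [ 0.002 -0.002  0.003]
[-0.001, -0.0, 0.008]
```

```bash
python3 -m crank '[[0,0,0,0,0,0.004,1],[0,0,0,0,0,0.003,1],[0,0,0,0,0,0.001,1],[0,0,0,0,0,0,1]]'
```

```text
time_s: 6.2
ee_pos: [0.6338, 0.1345, 0.015]
tool_rot: [0.923, 0.384, 0.0, 0.0]
force: [-1.3, 0.0, 3.4]
grip_width: 0.0614
grip_force: 25.0
```

```bash
python3 -m crank '[[0,0,0,0,0,0,0.3],[0,0,0,0,0,0,0.1],[0,0,0,0,0,0,0],[0,0,0,0,0,0,0],[0,0,0,0,0,-0.03,0],[0,0,0,0,0,-0.05,0],[0,0,0,0,0,-0.03,0],[0,0,0,0,0,0,0]]'
python3 plan.py .451 .0928 .11 -45 5; python3 w.py w2
```

```text
time_s: 7.2
ee_pos: [0.6364, 0.1347, 0.1281]
tool_rot: [0.923, 0.384, 0.004, 0.001]
force: [0.7, 0.1, -0.4]
grip_width: 0.0941
grip_force: 0.0
t 7.2 pos [0.6364 0.1347 0.1281] tilt -1.0 d [-0.1854 -0.0419 -0.0181] dist/row 38.2 mm turn/row [ 0.001 -0.001  0.001]
[-0.032, -0.02, 0.003]
[-0.032, -0.02, 0.003]
[-0.032, -0.02, 0.003]
[-0.032, -0.02, 0.004]
[-0.032, -0.02, 0.004]
obj px [317 204] 3962 ztop 0.048 c=(0.6366,0.1362) 58x58 long-axis -16.3deg
obj px [222 355] 956 ztop 0.035 c=(0.4541,0.0939) 34x33 long-axis -17.0deg
```

```bash
python3 -m crank '[[0,0,0,-0.032,-0.02,0.003,0],[0,0,0,-0.032,-0.02,0.003,0],[0,0,0,-0.032,-0.02,0.003,0],[0,0,0,-0.032,-0.02,0.004,0],[0,0,0,-0.031,-0.02,0.004,0],[0,0,0,0,0,0,0],[0,0,0,0,0,0,0]]'
python3 plan.py .452 .093 .009 -45 1; python3 w.py w3
```

```text
time_s: 8.12
ee_pos: [0.4507, 0.0922, 0.1066]
tool_rot: [0.923, 0.384, -0.0, -0.0]
force: [1.1, 0.1, 1.0]
grip_width: 0.0937
grip_force: 0.0
t 8.1 pos [0.4507 0.0922 0.1066] tilt -1.0 d [ 0.0013  0.0008 -0.0976] dist/row 97.6 mm turn/row [-0.001  0.001  0.003]
[0.002, 0.0, 0.098]
obj px [460  22] 3200 ztop 0.047 c=(0.6220,0.1229) 56x21 long-axis -45.3deg
obj px [102 126] 10432 ztop 0.042 c=(0.3788,0.2603) 117x47 long-axis -57.2deg
obj px [320 206] 1483 ztop 0.035 c=(0.4533,0.0943) 35x34 long-axis -43.8deg
```

```bash
python3 -m crank '[[0,0,0,0.003,0,0.04,0],[0,0,0,0,0,0.035,0],[0,0,0,0,0,0.015,0],[0,0,0,0,0,0.007,0],[0,0,0,0,0,0,0],[0,0,0,0,0,0,1],[0,0,0,0,0,0,1],[0,0,0,0,0,0,1],[0,0,0,0,0,0,1],[0,0,0,0,0,0,1]]' 25
```

```text
time_s: 9.43
ee_pos: [0.4528, 0.0943, 0.0105]
tool_rot: [0.923, 0.384, 0.0, 0.0]
force: [-0.1, 0.1, -0.4]
grip_width: 0.0478
grip_force: 0.0
```

```bash
python3 -m crank '[[0,0,0,0,0,0,1],[0,0,0,0,0,0,1],[0,0,0,0,0,0,1],[0,0,0,0,0,0,1],[0,0,0,0,0,-0.02,1],[0,0,0,0,0,-0.04,1],[0,0,0,0,0,-0.04,1],[0,0,0,0,0,0,1]]'
python3 plan.py .452 -.0907 .11 -45 5
```

```text
time_s: 10.42
ee_pos: [0.4559, 0.0944, 0.1137]
tool_rot: [0.923, 0.384, 0.004, 0.001]
force: [0.3, 0.1, -1.8]
grip_width: 0.0336
grip_force: 25.0
t 10.4 pos [0.4559 0.0944 0.1137] tilt -1.0 d [-0.0039 -0.1851 -0.0037] dist/row 37.0 mm turn/row [ 0.001 -0.001  0.001]
[-0.027, 0.026, 0.001]
[-0.027, 0.026, 0.001]
[-0.027, 0.026, 0.001]
[-0.027, 0.026, 0.001]
[-0.027, 0.026, 0.001]
```

```bash
python3 -m crank '[[0,0,0,-0.027,0.026,0.001,1],[0,0,0,-0.027,0.026,0.001,1],[0,0,0,-0.027,0.026,0.001,1],[0,0,0,-0.027,0.026,0.001,1],[0,0,0,-0.025,0.026,0,1],[0,0,0,0,0,0,1],[0,0,0,0,0,0,1]]'
python3 plan.py .452 -.0907 .11 -45 1;python3 hold.py h2
```

```text
time_s: 11.3
ee_pos: [0.4502, -0.0909, 0.1052]
tool_rot: [0.923, 0.384, -0.001, -0.001]
force: [-1.1, 0.8, -1.4]
grip_width: 0.0337
grip_force: 25.0
t 11.3 pos [ 0.4502 -0.0909  0.1052] tilt -1.0 d [0.0018 0.0002 0.0048] dist/row 5.2 mm turn/row [-0.003  0.001  0.003]
[0.001, 0.001, -0.005]
cork px [514  69] 9474 c=(0.6470,-0.1188) 117x63 long-axis 26.6deg circle [ 646.5 -117.9] 65.3
cork px [320 195] 1853 c=(0.4553,-0.0864) 49x41 long-axis -44.8deg circle [453.8 -88.1] 24.8
```

View pics/h2.png

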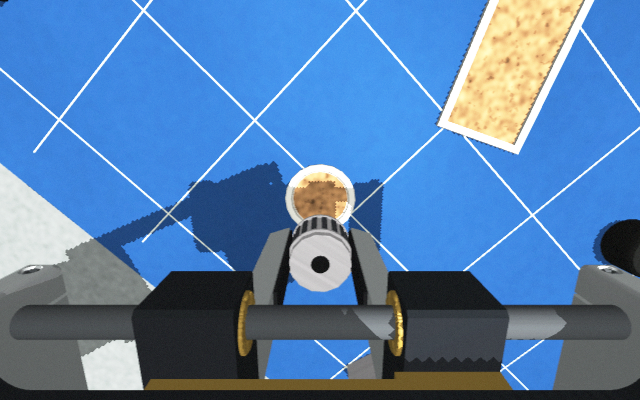

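The pulley is held upright at px (320,260). The small holder is at px (320,197), measured at (0.4535, -0.0885).

```bash
python3 -m crank '[[0,0,0,0.004,0.001,0,1],[0,0,0,0,0,0.03,1],[0,0,0,0,0,0.03,1],[0,0,0,0,0,0.018,1],[0,0,0,0,0,0.006,1],[0,0,0,0,0,0,1],[0,0,0,0,0,0,1]]'
```

```text
time_s: 12.22
ee_pos: [0.4559, -0.0897, 0.0234]
tool_rot: [0.923, 0.384, 0.001, 0.001]
force: [0.5, -0.7, -0.6]
grip_width: 0.0334
grip_force: 25.0
```

```bash
python3 -m crank '[[0,0,0,-0.001,-0.001,0.004,1],[0,0,0,0,0,0.004,1],[0,0,0,0,0,0.0015,1],[0,0,0,0,0,0.0005,1],[0,0,0,0,0,0,1]]'
```

```text
time_s: 12.85
ee_pos: [0.4536, -0.0897, 0.0125]
tool_rot: [0.923, 0.384, 0.0, 0.0]
force: [0.3, 0.5, -1.8]
grip_width: 0.0335
grip_force: 25.0
```

```bash
python3 -m crank '[[0,0,0,0,0,0.001,1],[0,0,0,0,0,0,1]]'
```

```text
time_s: 13.1
ee_pos: [0.4536, -0.0897, 0.0124]
tool_rot: [0.923, 0.384, -0.0, -0.0]
force: [-2.7, 1.5, 7.4]
grip_width: 0.0332
grip_force: 25.0
```

```bash
python3 -m crank '[[0,0,0,0,0,0,0.5],[0,0,0,0,0,0,0.3],[0,0,0,0,0,0,0],[0,0,0,0,0,0,0],[0,0,0,0,0,-0.03,0],[0,0,0,0,0,-0.05,0],[0,0,0,0,0,-0.03,0],[0,0,0,0,0,0,0]]'
python3 w.py w4; python3 plan.py .3775 .259 .12 33 10
```

```text
time_s: 14.1
ee_pos: [0.4558, -0.0905, 0.124]
tool_rot: [0.923, 0.384, 0.002, 0.002]
force: [0.4, -0.1, 0.3]
grip_width: 0.0937
grip_force: 0.0
obj px [317 206] 1332 ztop 0.037 c=(0.4549,-0.0903) 34x34 long-axis 57.0deg
obj px [382 359] 2085 ztop 0.037 c=(0.3850,-0.2529) 79x34 long-axis -42.5deg
t 14.2 pos [ 0.4541 -0.0898  0.122 ] tilt -1.0 d [-0.0766  0.3488 -0.002 ] dist/row 35.7 mm turn/row [ 0.     0.    -0.136]
[0.019, -0.03, 0.0]
[0.023, -0.027, 0.0]
[0.027, -0.024, 0.0]
[0.03, -0.02, 0.0]
[0.032, -0.016, 0.0]
[0.034, -0.011, 0.0]
[0.035, -0.007, 0.0]
[0.036, -0.002, 0.0]
[0.036, 0.003, 0.0]
[0.035, 0.008, 0.0]
```

```bash
python3 -m crank '[[0,0,-0.136,0.019,-0.03,0,0],[0,0,-0.136,0.023,-0.027,0,0],[0,0,-0.136,0.027,-0.024,0,0],[0,0,-0.136,0.03,-0.02,0,0],[0,0,-0.136,0.032,-0.016,0,0],[0,0,-0.136,0.034,-0.011,0,0],[0,0,-0.136,0.035,-0.007,0,0],[0,0,-0.136,0.036,-0.002,0,0],[0,0,-0.136,0.036,0.003,0,0],[0,0,-0.136,0.035,0.008,0,0]]'>/dev/null;python3 -m crank '[[0,0,0,0,0,0,0],[0,0,0,0,0,0,0]]'
python3 w.py w5; python3 plan.py .3775 .259 .01 33 1
```

```text
time_s: 15.65
ee_pos: [0.3739, 0.2592, 0.1199]
tool_rot: [0.477, 0.879, -0.001, -0.001]
force: [0.4, 0.2, 0.3]
grip_width: 0.0937
grip_force: 0.0
obj px [452  13] 1362 ztop 0.058 c=(0.3801,0.4393) 41x6 long-axis 32.7deg
obj px [323 203] 7093 ztop 0.042 c=(0.3786,0.2605) 115x46 long-axis -57.4deg
t 15.7 pos [0.3743 0.259  0.1202] tilt -1.0 d [ 0.0032 -0.     -0.1102] dist/row 110.3 mm turn/row [-0.003  0.     0.   ]
[-0.002, 0.003, 0.11]
```

```bash
python3 -m crank '[[0,0,0,-0.001,0.004,0,0],[0,0,0,0,0,0.04,0],[0,0,0,0,0,0.04,0],[0,0,0,0,0,0.02,0],[0,0,0,0,0,0.008,0],[0,0,0,0,0,0,0],[0,0,0,0,0,0,1],[0,0,0,0,0,0,1],[0,0,0,0,0,0,1],[0,0,0,0,0,0,1]]' 40
python3 -m crank '[[0,0,0,0,0,0,1],[0,0,0,0,0,0,1],[0,0,0,0,0,0,1]]'
```

```text
time_s: 16.95
ee_pos: [0.379, 0.2616, 0.0137]
tool_rot: [0.476, 0.879, 0.0, 0.0]
force: [0.5, 0.2, 0.3]
grip_width: 0.0569
grip_force: 0.0
time_s: 17.32
ee_pos: [0.378, 0.2611, 0.0133]
tool_rot: [0.476, 0.879, -0.001, -0.001]
force: [-3.2, -3.0, 3.7]
grip_width: 0.0458
grip_force: 40.0
```

```bash
python3 -m crank '[[0,0,0,0,0,-0.02,1],[0,0,0,0,0,-0.04,1],[0,0,0,0,0,-0.05,1],[0,0,0,0,0,0,1]]'
python3 plan.py .650 -.116 .125 -63.6 14
```

```text
time_s: 17.82
ee_pos: [0.3826, 0.2633, 0.1272]
tool_rot: [0.476, 0.879, 0.004, 0.003]
force: [0.5, -0.4, -3.3]
grip_width: 0.0456
grip_force: 40.0
t 17.8 pos [0.3826 0.2633 0.1272] tilt -0.9999 d [ 0.2674 -0.3793 -0.0022] dist/row 33.1 mm turn/row [ 0.001 -0.001  0.121]
[-0.033, 0.001, 0.0]
[-0.033, 0.005, 0.0]
[-0.032, 0.009, 0.0]
[-0.031, 0.013, 0.0]
[-0.029, 0.016, 0.0]
[-0.027, 0.02, 0.0]
[-0.024, 0.023, 0.0]
[-0.021, 0.026, 0.0]
[-0.018, 0.028, 0.0]
[-0.014, 0.03, 0.0]
[-0.011, 0.031, 0.0]
[-0.007, 0.032, 0.0]
[-0.003, 0.033, 0.0]
[0.001, 0.033, 0.0]
```

```bash
python3 -m crank '[[0,0,0.121,-0.033,0.001,0,1],[0,0,0.121,-0.033,0.005,0,1],[0,0,0.121,-0.032,0.009,0,1],[0,0,0.121,-0.031,0.013,0,1],[0,0,0.121,-0.029,0.016,0,1],[0,0,0.121,-0.027,0.02,0,1],[0,0,0.121,-0.024,0.023,0,1],[0,0,0.121,-0.021,0.026,0,1],[0,0,0.121,-0.018,0.028,0,1]]'>/dev/null;python3 -m crank '[[0,0,0.121,-0.014,0.03,0,1],[0,0,0.121,-0.011,0.031,0,1],[0,0,0.121,-0.007,0.032,0,1],[0,0,0.121,-0.003,0.033,0,1],[0,0,0.121,0.001,0.033,0,1],[0,0,0,0,0,0,1],[0,0,0,0,0,0,1]]'
python3 plan.py .650 -.116 .125 -63.6 1;python3 hold.py h3
```

```text
time_s: 19.82
ee_pos: [0.6432, -0.1188, 0.1207]
tool_rot: [0.974, 0.226, -0.002, -0.001]
force: [-0.7, 0.5, -3.5]
grip_width: 0.0455
grip_force: 40.0
t 19.8 pos [ 0.6432 -0.1188  0.1207] tilt -1.0 d [0.0068 0.0028 0.0043] dist/row 8.6 mm turn/row [-0.004  0.003 -0.005]
[0.007, 0.001, -0.004]
cork px [76 94] 709 c=(0.6297,0.1129) 70x25 long-axis -15.4deg circle [632.5 123. ] 34.9
```

View pics/h3.png

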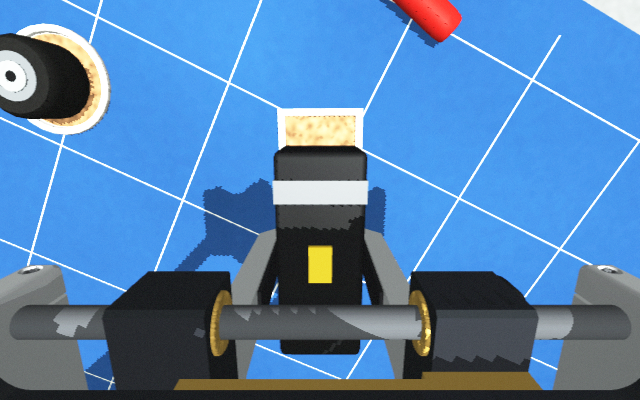

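The battery is held at px (320,250), aligned with the long holder, whose far cork edge runs from about px (286,116) to (356,116). I'll use that edge to get the holder's centre.

Run:
```python
from h import *
o=get_obs(); p,d=grab_frame("wrist")
hsv=cv2.cvtColor(p,cv2.COLOR_RGB2HSV)
m=((hsv[...,1]>35)&(hsv[...,0]<35)).astype(np.uint8); m[:100]=0;m[155:]=0;m[:,:250]=0;m[:,400:]=0
v,u=np.nonzero(m); 
print(u.min(),u.max(),v.min(),v.max(),len(u))
(c,wh,a)=cv2.minAreaRect(np.c_[u,v].astype(np.float32)); print(c,wh,a)
w=onplane("wrist",np.c_[u,v],.002,o); print(rect(w))
e=onplane("wrist",[[u.min(),v.min()],[u.max(),v.min()]],.003,o)[:,:2]; mid=e.mean(0); t=e[1]-e[0]
print(e,np.linalg.norm(t)); a=np.degrees(np.arctan2(t[1],t[0])); print('axis',a+90)
b=np.radians(26.4); print('centre',mid-.067*np.array([np.cos(b),np.sin(b)]),o['ee_pos'])
```

```text
286 355 116 150 2145
(320.5, 133.0) (34.0, 69.0) 90.0
c=(0.6989,-0.0914) 64x31 long-axis -63.9deg
[[ 0.69904336 -0.05682722]
 [ 0.72658204 -0.11293896]] 0.06250524828325245
axis 26.141014867875057
centre [ 0.65280001 -0.11467365] [ 0.6433184  -0.11851551  0.12126174]
```

```bash
python3 -m crank '[[0,0,0,0.0095,0.001,0,1],[0,0,0,0,0,0.04,1],[0,0,0,0,0,0.03,1],[0,0,0,0,0,0.016,1],[0,0,0,0,0,0.006,1],[0,0,0,0,0,0,1],[0,0,0,0,0,0,1]]'
python3 plan.py .652 -.115 .0155 -63.6 1
```

```text
time_s: 20.8
ee_pos: [0.6552, -0.1168, 0.0332]
tool_rot: [0.974, 0.225, 0.001, 0.001]
force: [0.4, 0.0, -3.4]
grip_width: 0.0459
grip_force: 40.0
t 20.8 pos [ 0.6552 -0.1168  0.0332] tilt -1.0 d [-0.0032  0.0018 -0.0177] dist/row 18.0 mm turn/row [ 0.002 -0.002 -0.006]
[-0.002, -0.003, 0.018]
```

```bash
python3 -m crank '[[0,0,0,-0.001,-0.002,0.006,1],[0,0,0,0,0,0.004,1],[0,0,0,0,0,0.002,1],[0,0,0,0,0,0.001,1],[0,0,0,0,0,0,1]]'
```

```text
time_s: 21.42
ee_pos: [0.6521, -0.1151, 0.0184]
tool_rot: [0.974, 0.225, -0.0, -0.0]
force: [0.4, -1.3, -3.3]
grip_width: 0.0457
grip_force: 40.0
```

```bash
python3 -m crank '[[0,0,0,0,0,0.0015,1],[0,0,0,0,0,0.001,1],[0,0,0,0,0,0,1],[0,0,0,0,0,0,1]]'
```

```text
time_s: 21.92
ee_pos: [0.6521, -0.1151, 0.016]
tool_rot: [0.974, 0.225, 0.0, 0.0]
force: [-0.2, -0.3, -3.5]
grip_width: 0.0456
grip_force: 40.0
```

```bash
python3 -m crank '[[0,0,0,0,0,0.001,1],[0,0,0,0,0,0,1]]'
```

```text
time_s: 22.18
ee_pos: [0.6523, -0.1151, 0.0154]
tool_rot: [0.974, 0.225, 0.0, 0.0]
force: [-0.1, 0.6, -0.4]
grip_width: 0.046
grip_force: 40.0
```

```bash
python3 -m crank '[[0,0,0,0,0,0,0.4],[0,0,0,0,0,0,0.2],[0,0,0,0,0,0,0],[0,0,0,0,0,0,0],[0,0,0,0,0,-0.03,0],[0,0,0,0,0,-0.05,0],[0,0,0,0,0,-0.03,0],[0,0,0,0,0,0,0],[0,0,0,0,0,0,0]]'
python3 w.py w6; python3 plan.py .373 -.267 .12 -104 8
```

```text
time_s: 23.3
ee_pos: [0.651, -0.1147, 0.1232]
tool_rot: [0.974, 0.225, -0.001, -0.001]
force: [0.0, -0.2, -0.0]
grip_width: 0.0944
grip_force: 0.0
obj px [419  27] 2178 ztop 0.026 c=(0.8252,-0.1222) 58x21 long-axis 76.5deg
obj px [52 91] 4482 ztop 0.048 c=(0.6380,0.1203) 58x29 long-axis 4.6deg
obj px [321 201] 7066 ztop 0.044 c=(0.6545,-0.1141) 114x46 long-axis 26.0deg
obj px [488 295] 246 ztop 0.033 c=(0.6396,-0.3042) 13x8 long-axis -39.7deg
obj px [216 360] 1234 ztop 0.037 c=(0.4558,-0.0902) 35x34 long-axis -31.1deg
t 23.4 pos [ 0.6505 -0.1145  0.1224] tilt -1.0 d [-0.2775 -0.1525 -0.0024] dist/row 39.6 mm turn/row [-0.     0.     0.087]
[-0.04, 0.002, 0.0]
[-0.039, 0.005, 0.0]
[-0.039, 0.009, 0.0]
[-0.038, 0.012, 0.0]
[-0.036, 0.015, 0.0]
[-0.035, 0.018, 0.0]
[-0.033, 0.021, 0.0]
[-0.031, 0.024, 0.0]
```

```bash
python3 -m crank '[[0,0,0.087,-0.04,0.002,0,0],[0,0,0.087,-0.039,0.005,0,0],[0,0,0.087,-0.039,0.009,0,0],[0,0,0.087,-0.038,0.012,0,0],[0,0,0.087,-0.036,0.015,0,0],[0,0,0.087,-0.035,0.018,0,0],[0,0,0.087,-0.033,0.021,0,0],[0,0,0.087,-0.031,0.024,0,0],[0,0,0,0,0,0,0],[0,0,0,0,0,0,0]]'
python3 w.py w7; python3 plan.py .373 -.267 .01 -104 1
```

```text
time_s: 24.6
ee_pos: [0.3748, -0.266, 0.1238]
tool_rot: [0.993, -0.12, -0.001, -0.001]
force: [0.0, 0.1, -0.5]
grip_width: 0.0939
grip_force: 0.0
obj px [539 144] 13042 ztop 0.039 c=(0.3797,-0.4654) 121x72 long-axis 70.7deg
obj px [106 165] 1823 ztop 0.037 c=(0.4539,-0.0912) 35x35 long-axis 34.0deg
obj px [323 205] 3833 ztop 0.037 c=(0.3736,-0.2667) 71x42 long-axis -13.7deg
t 24.6 pos [ 0.3752 -0.2661  0.1241] tilt -1.0 d [-0.0022 -0.0009 -0.1141] dist/row 114.1 mm turn/row [-0.001  0.001  0.004]
[-0.002, 0.002, 0.114]
```

View pics/w7.png

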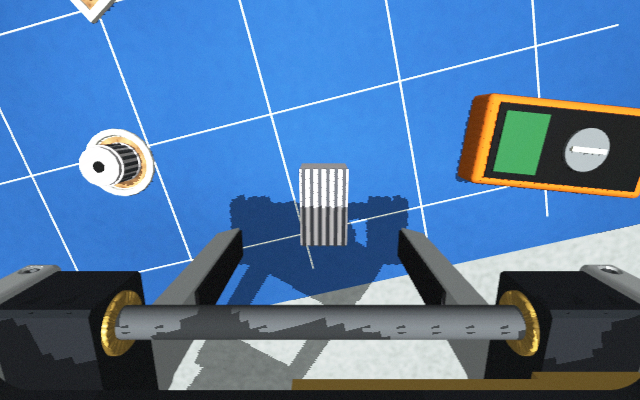

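The controller is centred at px (323,205) between the fingers and aligned. The pulley sits in its holder at left, and the multimeter is clear.

```bash
python3 -m crank '[[0,0,0.004,-0.0015,0.001,0,0],[0,0,0,0,0,0.04,0],[0,0,0,0,0,0.04,0],[0,0,0,0,0,0.022,0],[0,0,0,0,0,0.01,0],[0,0,0,0,0,0,0],[0,0,0,0,0,0,1],[0,0,0,0,0,0,1],[0,0,0,0,0,0,1],[0,0,0,0,0,0,1]]' 30
python3 -m crank '[[0,0,0,0,0,0,1],[0,0,0,0,0,0,1],[0,0,0,0,0,0,1],[0,0,0,0,0,0,1]]'
```

```text
time_s: 25.9
ee_pos: [0.3734, -0.2676, 0.0133]
tool_rot: [0.992, -0.122, 0.0, 0.0]
force: [-0.3, -0.8, -0.8]
grip_width: 0.0575
grip_force: 0.0
time_s: 26.4
ee_pos: [0.3733, -0.2675, 0.013]
tool_rot: [0.992, -0.122, 0.0, 0.0]
force: [0.1, 0.9, 1.0]
grip_width: 0.0417
grip_force: 30.0
```

```bash
python3 -m crank '[[0,0,0,0,0,-0.02,1],[0,0,0,0,0,-0.05,1],[0,0,0,0,0,-0.05,1],[0,0,0,0,0,0,1],[0,0,0,0,0,0,1]]'
python3 plan.py .521 .399 .13 -36.3 18
```

```text
time_s: 27.02
ee_pos: [0.3725, -0.2664, 0.1317]
tool_rot: [0.992, -0.122, -0.001, -0.001]
force: [-0.0, 0.2, -2.9]
grip_width: 0.0417
grip_force: 30.0
t 27.0 pos [ 0.3725 -0.2664  0.1317] tilt -1.0 d [ 0.1485  0.6654 -0.0017] dist/row 37.9 mm turn/row [-0.     0.    -0.066]
[-0.001, -0.038, 0.0]
[0.002, -0.038, 0.0]
[0.004, -0.038, 0.0]
[0.006, -0.037, 0.0]
[0.009, -0.037, 0.0]
[0.011, -0.036, 0.0]
[0.014, -0.035, 0.0]
[0.016, -0.034, 0.0]
[0.018, -0.033, 0.0]
[0.02, -0.032, 0.0]
[0.022, -0.031, 0.0]
[0.024, -0.029, 0.0]
[0.026, -0.027, 0.0]
[0.028, -0.026, 0.0]
[0.03, -0.024, 0.0]
[0.031, -0.022, 0.0]
[0.032, -0.02, 0.0]
[0.034, -0.017, 0.0]
```

```bash
python3 -m crank '[[0,0,-0.066,-0.001,-0.038,0,1],[0,0,-0.066,0.002,-0.038,0,1],[0,0,-0.066,0.004,-0.038,0,1],[0,0,-0.066,0.006,-0.037,0,1],[0,0,-0.066,0.009,-0.037,0,1],[0,0,-0.066,0.011,-0.036,0,1],[0,0,-0.066,0.014,-0.035,0,1],[0,0,-0.066,0.016,-0.034,0,1],[0,0,-0.066,0.018,-0.033,0,1],[0,0,-0.066,0.02,-0.032,0,1]]'>/dev/null;python3 -m crank '[[0,0,-0.066,0.022,-0.031,0,1],[0,0,-0.066,0.024,-0.029,0,1],[0,0,-0.066,0.026,-0.027,0,1],[0,0,-0.066,0.028,-0.026,0,1],[0,0,-0.066,0.03,-0.024,0,1],[0,0,-0.066,0.031,-0.022,0,1],[0,0,-0.066,0.032,-0.02,0,1],[0,0,-0.066,0.034,-0.017,0,1],[0,0,0,0,0,0,1],[0,0,0,0,0,0,1]]'
python3 plan.py .521 .399 .13 -36.3 1;python3 hold.py h4
```

```text
time_s: 29.52
ee_pos: [0.5176, 0.397, 0.1299]
tool_rot: [0.891, 0.454, -0.003, 0.0]
force: [-0.0, -0.0, -1.9]
grip_width: 0.0417
grip_force: 30.0
t 29.5 pos [0.5176 0.397  0.1299] tilt -1.0 d [0.0034 0.002  0.0001] dist/row 3.9 mm turn/row [-0.002  0.005  0.005]
[0.004, 0.002, -0.0]
cork px [322 165] 2169 c=(0.5383,0.4198) 59x40 long-axis -36.0deg circle [536.1 416.7] 33.7
cork px [546 297] 366 c=(0.6515,0.1623) 49x15 long-axis -24.0deg circle [649.7 158.2] 24.7
```

View pics/h4.png

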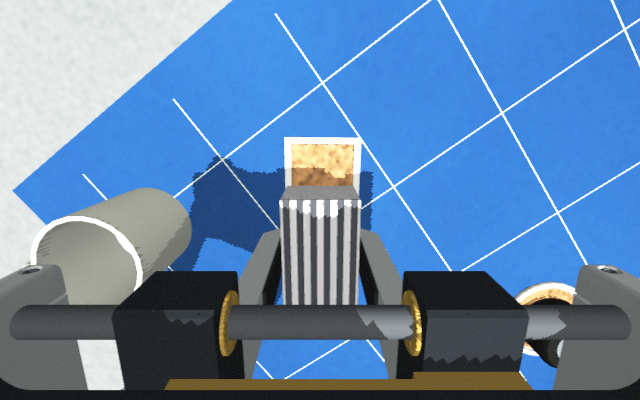

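The controller is held at px (320,250), aligned with the short holder at px (322,165). Its centre works out to (0.5235, 0.4005). The mug at left is about 5 cm clear of the gripper.

```bash
python3 -m crank '[[0,0,0,0.006,0.003,0,1],[0,0,0,0,0,0.04,1],[0,0,0,0,0,0.035,1],[0,0,0,0,0,0.02,1],[0,0,0,0,0,0.008,1],[0,0,0,0,0,0,1],[0,0,0,0,0,0,1]]'
python3 plan.py .5235 .4005 .015 -36.3 1
```

```text
time_s: 30.45
ee_pos: [0.5266, 0.4022, 0.0318]
tool_rot: [0.891, 0.454, 0.002, -0.0]
force: [-0.8, -0.3, -1.0]
grip_width: 0.0419
grip_force: 30.0
t 30.4 pos [0.5266 0.4022 0.0318] tilt -1.0 d [-0.0031 -0.0017 -0.0168] dist/row 17.1 mm turn/row [ 0.001 -0.003  0.006]
[-0.003, -0.002, 0.017]
```

```bash
python3 -m crank '[[0,0,0,-0.001,0,0.006,1],[0,0,0,0,0,0.005,1],[0,0,0,0,0,0.002,1],[0,0,0,0,0,0,1],[0,0,0,0,0,0,1]]'
```

```text
time_s: 31.08
ee_pos: [0.5248, 0.4007, 0.017]
tool_rot: [0.891, 0.454, 0.0, 0.0]
force: [-0.7, 0.4, -2.7]
grip_width: 0.0419
grip_force: 30.0
```

```bash
python3 -m crank '[[0,0,0,0,0,0.001,1],[0,0,0,0,0,0.001,1],[0,0,0,0,0,0,1]]'
```

```text
time_s: 31.45
ee_pos: [0.5249, 0.4007, 0.0151]
tool_rot: [0.891, 0.454, 0.0, 0.0]
force: [0.8, -0.1, -1.1]
grip_width: 0.0416
grip_force: 30.0
```

```bash
python3 -m crank '[[0,0,0,0,0,0.0005,1],[0,0,0,0,0,0,1]]'; python3 -m crank '[[0,0,0,0,0,0,0.5],[0,0,0,0,0,0,0.3],[0,0,0,0,0,0,0],[0,0,0,0,0,0,0],[0,0,0,0,0,-0.03,0],[0,0,0,0,0,-0.05,0],[0,0,0,0,0,-0.05,0],[0,0,0,0,0,0,0],[0,0,0,0,0,0,0]]'
python3 - <<'E'
from h import *
for n in ("top","scene"):
    p,d=grab_frame(n); np.savez(n+".npz",p=p,d=d)
    cv2.imwrite(f"pics/{n}9.png",cv2.resize(p[80:280,120:540,::-1] if n=="top" else p[110:310,120:540,::-1],None,fx=1.9,fy=1.9))
E
python3 w.py w9; python3 m.py
```

```text
time_s: 31.7
ee_pos: [0.5249, 0.4008, 0.0151]
tool_rot: [0.891, 0.454, 0.0, -0.0]
force: [-0.9, -0.9, 2.7]
grip_width: 0.0422
grip_force: 30.0
time_s: 32.83
ee_pos: [0.5243, 0.4004, 0.1439]
tool_rot: [0.891, 0.454, -0.0, 0.0]
force: [-0.4, -0.1, -0.9]
grip_width: 0.094
grip_force: 0.0
obj px [321 198] 3483 ztop 0.039 c=(0.5256,0.4000) 71x42 long-axis 54.4deg
obj px [145 237] 2104 ztop 0.058 c=(0.3847,0.4677) 79x32 long-axis 81.2deg
obj px [111 252] 1903 ztop 0.058 c=(0.3336,0.4916) 48x10 long-axis 52.7deg
top table z 0.0005778690957833899
obj px [364  93] zmax 0.027 c=(0.8274,-0.1016) 99x23 long-axis 78.0deg
obj px [369 149] zmax 0.045 c=(0.6516,-0.1144) 115x47 long-axis 26.4deg
obj px [283 153] zmax 0.049 c=(0.6335,0.1354) 55x54 long-axis -87.0deg
obj px [439 160] zmax 0.035 c=(0.6269,-0.3212) 45x42 long-axis 33.0deg
obj px [191 188] zmax 0.041 c=(0.5239,0.3996) 71x42 long-axis 53.8deg
obj px [498 194] zmax 0.035 c=(0.5291,-0.4872) 43x43 long-axis 43.4deg
obj px [359 217] zmax 0.038 c=(0.4528,-0.0911) 32x31 long-axis -89.8deg
obj px [496 249] zmax 0.038 c=(0.3736,-0.4769) 149x73 lon
[... 196 characters left out ...]
 [166 172] zmax 0.036 c=(0.5294,-0.4881) 42x40 long-axis -58.3deg
obj px [296 186] zmax 0.038 c=(0.4521,-0.0918) 33x33 long-axis 20.1deg
obj px [483 197] zmax 0.096 c=(0.3567,0.4305) 28x5 long-axis -0.2deg
obj px [199 213] zmax 0.036 c=(0.6269,-0.3223) 43x43 long-axis -72.3deg
obj px [483 215] zmax 0.060 c=(0.3895,0.4446) 24x6 long-axis 57.6deg
obj px [262 241] zmax 0.044 c=(0.6518,-0.1165) 116x47 long-axis 26.1deg
obj px [459 253] zmax 0.041 c=(0.5236,0.3971) 70x45 long-axis 54.9deg
obj px [353 261] zmax 0.049 c=(0.6343,0.1336) 57x56 long-axis -30.9deg
obj px [239 304] zmax 0.027 c=(0.8288,-0.1042) 99x22 long-axis 77.3deg
obj px [265 320] zmax 0.018 c=(0.8452,-0.0288) 48x5 long-axis 76.7deg
```

View pics/scene9.png

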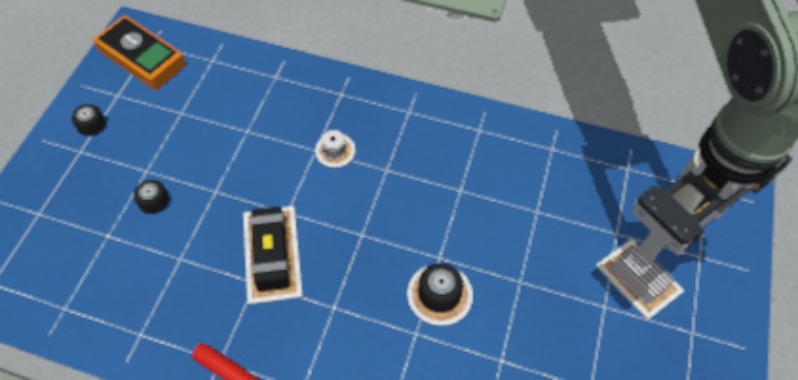

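View pics/w9.png

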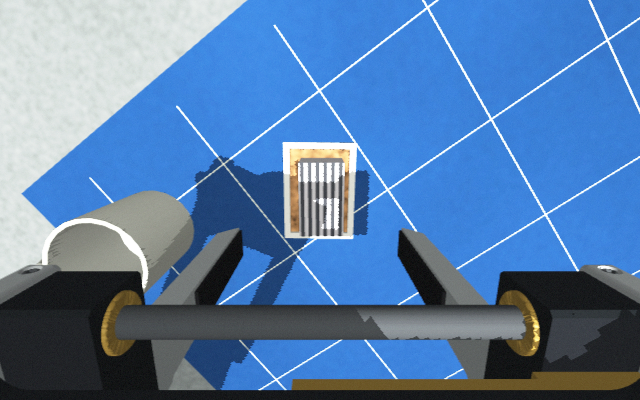

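All four parts are inside their rims: wheel at px (440,288), pulley (335,148), battery (268,245) and controller (320,198 in the wrist view). Top heights are consistent with lying flat, and the mug and multimeter have not moved.

```bash
python3 -c "from workcell import finish_job; print(finish_job())"
```

```text
the job is handed in; nothing more can be done
None
```

The wheel, pulley, battery pack and motor controller each sit flat in their matching holders, placed in the order you listed in about 33 s. The mug and multimeter were left alone, and the job is handed in.

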